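# Tip the batch of ring blanks into the tote its tag calls for

### The job

Load all the turned aluminium ring blanks lying on the rubber mat into the yellow two-way tipping bucket, then push the bucket over past its latch to dump the batch into the tote of the same colour as the tag lying on the job-card board (green means passed, red means scrap), never over the other way, and let the bucket swing back upright into its latch. Finish by putting that tag in the tote with its rings; leave the unused tag in the blue tray and the other things on the bench where they are.

Things in the scene. Friction and masses are not known exactly. Their poses are not given: they have to be found in the camera images.
- tipper: fixed steel frame of the tipping bucket, origin on the bench under the middle of the bucket's axle; its x runs along the axle (away from the robot), y across it (the bucket tips to +y or -y), z up. Two uprights 45 mm wide (y) and 227 mm high at x = -100 and +100 mm, each on a foot rail 300 mm long (y) and 14 mm high
- bucket (a joint): tilt of the bucket about its axle, rad: 0 upright, positive when its mouth tips to the tipper's +y side, negative to -y, stops at -1.9 and +1.9. A sprung roller in a notch of the cam holds it at 0 and lets go by about 0.25; a return spring pulls it back to 0 from anywhere: let go, it swings back and latches by itself within a second. Rings start to slide out past 1.4, freely at 1.7 to 1.85
- axle (a point): middle of the bucket's axle, fixed, 215 mm above the bench. Turning the bucket takes about 0.55 N m to break out of the latch (about 5 N at the lever knob), then the return spring's 0.7 N m per rad (about 10 N at the knob near the stops)
- lever_knob (a point): centre of the black ball knob (30 mm diameter) on the bucket's lever, a 12 x 12 mm steel bar standing up from the axle at the robot's end, 147 mm from the bucket's middle along the tipper's -x. It turns with the bucket; knob centre 110 mm from the axle, 325 mm above the bench when upright. Pushing it towards +y tips the bucket to +y
- bucket_floor (a point): centre of the bucket's inner floor, turning with it, 10 mm above the axle (225 mm above the bench); axes parallel to the tipper's when upright. Yellow sheet-steel bucket, inside 150 mm long (x), 90 mm wide (y) at the floor, side walls flaring to 210 mm wide at the rim, 85 mm above the floor (310 mm above the bench); end sheets upright
- tote_green: fixed open plastic tote, green, 180 x 235 x 105 mm high outside, walls and floor 5 mm; on the bench at the tipper's +y or -y side (varies), its centre 147 mm from the axle. Origin at the centre of its underside; x along the axle, y across
- tote_green_in (a point): centre of the green tote's inner floor, 5 mm above the bench
- tote_red: fixed open plastic tote, red, 180 x 235 x 105 mm high outside, walls and floor 5 mm; on the bench at the tipper's +y or -y side (varies), its centre 147 mm from the axle. Origin at the centre of its underside; x along the axle, y across
- tote_red_in (a point): centre of the red tote's inner floor, 5 mm above the bench
- ring1: one of up to six turned aluminium ring blanks of the batch (4 to 6 are present, the others are absent): outer diameter 60 mm, bore 40 mm, wall 10 mm, 28 mm high, about 115 g. Starts lying flat on the mat. Origin at the ring's centre, 14 mm above its underside; z along its axis
- ring2: one of up to six turned aluminium ring blanks of the batch (4 to 6 are present, the others are absent): outer diameter 60 mm, bore 40 mm, wall 10 mm, 28 mm high, about 115 g. Starts lying flat on the mat. Origin at the ring's centre, 14 mm above its underside; z along its axis
- ring3: one of up to six turned aluminium ring blanks of the batch (4 to 6 are present, the others are absent): outer diameter 60 mm, bore 40 mm, wall 10 mm, 28 mm high, about 115 g. Starts lying flat on the mat. Origin at the ring's centre, 14 mm above its underside; z along its axis
- ring4: one of up to six turned aluminium ring blanks of the batch (4 to 6 are present, the others are absent): outer diameter 60 mm, bore 40 mm, wall 10 mm, 28 mm high, about 115 g. Starts lying flat on the mat. Origin at the ring's centre, 14 mm above its underside; z along its axis
- ring5: one of up to six turned aluminium ring blanks of the batch (4 to 6 are present, the others are absent): outer diameter 60 mm, bore 40 mm, wall 10 mm, 28 mm high, about 115 g. Starts lying flat on the mat. Origin at the ring's centre, 14 mm above its underside; z along its axis
- ring6: one of up to six turned aluminium ring blanks of the batch (4 to 6 are present, the others are absent): outer diameter 60 mm, bore 40 mm, wall 10 mm, 28 mm high, about 115 g. Starts lying flat on the mat. Origin at the ring's centre, 14 mm above its underside; z along its axis
- mat: fixed black rubber mat 225 (x) x 280 (y) x 3 mm on which the rings lie; origin at the centre of its underside
- tag_green: green plastic batch tag, a flat plate 45 (x) x 100 (y) x 10 mm, 60 g; green means the batch has passed. It starts lying flat either on the job-card board (then it is the tag of this batch) or in the blue spare tray (then it is not in use). Origin at the centre of its underside; z normal to the plate
- tag_red: red plastic batch tag, a flat plate 45 (x) x 100 (y) x 10 mm, 60 g; red means scrap. It starts lying flat either on the job-card board (then it is the tag of this batch) or in the blue spare tray (then it is not in use). Origin at the centre of its underside; z normal to the plate
- card_board: fixed brown job-card board with a white sheet, 110 (x) x 150 (y) x 4 mm, lying on the bench; origin at the centre of its underside
- spare_tray_in (a point): centre of the inner floor (4 mm above the bench) of a fixed blue tray, 130 x 170 x 18 mm, on the robot's side of the mat, which holds the tag not in use
- ring_gauge: bystander: black steel ring gauge, outer diameter 80 mm, 25 mm high, not part of the batch; origin at the centre of its underside
- sponge_box: bystander: clear plastic box 100 x 75 x 35 mm with a yellow sponge; origin at the centre of its underside
- turnbuckle: bystander: steel turnbuckle lying on the bench, about 220 mm long, 22 mm high; origin at the middle of its underside

How it is judged:
On the way, in this order (a step that is already met when the one before it is completed fails the run):
1. all the rings lie in the upright, latched bucket (x of ring1 in the frame of bucket_floor between -0.075 and 0.075 m and y of ring1 in the frame of bucket_floor between -0.1 and 0.1 m and z of ring1 in the frame of bucket_floor between 0 and 0.12 m and linear speed of each of ring1, ring2, ring3, ring4, ring5, ring6 below 0.1 m/s and x of ring2 in the frame of bucket_floor between -0.075 and 0.075 m and y of ring2 in the frame of bucket_floor between -0.1 and 0.1 m and z of ring2 in the frame of bucket_floor between 0 and 0.12 m and x of ring3 in the frame of bucket_floor between -0.075 and 0.075 m and y of ring3 in the frame of bucket_floor between -0.1 and 0.1 m and z of ring3 in the frame of bucket_floor between 0 and 0.12 m and x of ring4 in the frame of bucket_floor between -0.075 and 0.075 m and y of ring4 in the frame of bucket_floor between -0.1 and 0.1 m and z of ring4 in the frame of bucket_floor between 0 and 0.12 m and x of ring5 in the frame of bucket_floor between -0.075 and 0.075 m and y of ring5 in the frame of bucket_floor between -0.1 and 0.1 m and z of ring5 in the frame of bucket_floor between 0 and 0.12 m and x of ring6 in the frame of bucket_floor between -0.075 and 0.075 m and y of ring6 in the frame of bucket_floor between -0.1 and 0.1 m and z of ring6 in the frame of bucket_floor between 0 and 0.12 m and value of joint bucket between -0.1 and 0.1 rad and not (contact force between bucket and the fingers above 0.5 N)), for 0.2 s.
2. the bucket is pushed past its latch and tipped over towards the tote of the batch tag's colour (((horizontal distance between tag_red and spare_tray_in below 0.1 m and y of tote_green_in in the frame of tipper above 0 m and value of joint bucket above 1.2 rad) or (horizontal distance between tag_red and spare_tray_in above 0.1 m and y of tote_green_in in the frame of tipper below 0 m and value of joint bucket above 1.2 rad) or (horizontal distance between tag_red and spare_tray_in below 0.1 m and y of tote_green_in in the frame of tipper below 0 m and value of joint bucket below -1.2 rad) or (horizontal distance between tag_red and spare_tray_in above 0.1 m and y of tote_green_in in the frame of tipper above 0 m and value of joint bucket below -1.2 rad))), for 0.1 s.
3. all the rings are in that tote and the bucket has swung back upright into its latch ((((horizontal distance between tag_red and spare_tray_in below 0.1 m and x of ring1 in the frame of tote_green_in between -0.087 and 0.087 m and y of ring1 in the frame of tote_green_in between -0.114 and 0.114 m and z of ring1 in the frame of tote_green_in between -0.005 and 0.12 m and x of ring2 in the frame of tote_green_in between -0.087 and 0.087 m and y of ring2 in the frame of tote_green_in between -0.114 and 0.114 m and z of ring2 in the frame of tote_green_in between -0.005 and 0.12 m and x of ring3 in the frame of tote_green_in between -0.087 and 0.087 m and y of ring3 in the frame of tote_green_in between -0.114 and 0.114 m and z of ring3 in the frame of tote_green_in between -0.005 and 0.12 m and x of ring4 in the frame of tote_green_in above -0.087 m) and (x of each of ring4, ring5, ring6 in the frame of tote_green_in below 0.087 m and y of ring4 in the frame of tote_green_in between -0.114 and 0.114 m and z of ring4 in the frame of tote_green_in between -0.005 and 0.12 m and x of each of ring5, ring6 in the frame of tote_green_in above -0.087 m and y of ring5 in the frame of tote_green_in between -0.114 and 0.114 m and z of ring5 in the frame of tote_green_in between -0.005 and 0.12 m and y of ring6 in the frame of tote_green_in between -0.114 and 0.114 m and z of ring6 in the frame of tote_green_in between -0.005 and 0.12 m)) or ((horizontal distance between tag_red and spare_tray_in above 0.1 m and x of ring1 in the frame of tote_red_in between -0.087 and 0.087 m and y of ring1 in the frame of tote_red_in between -0.114 and 0.114 m and z of ring1 in the frame of tote_red_in between -0.005 and 0.12 m and x of ring2 in the frame of tote_red_in between -0.087 and 0.087 m and y of ring2 in the frame of tote_red_in between -0.114 and 0.114 m and z of ring2 in the frame of tote_red_in between -0.005 and 0.12 m and x of ring3 in the frame of tote_red_in between -0.087 and 0.087 m and y of ring3 in the frame of tote_red_in between -0.114 and 0.114 m and z of ring3 in the frame of tote_red_in between -0.005 and 0.12 m and x of ring4 in the frame of tote_red_in above -0.087 m) and (x of each of ring4, ring5, ring6 in the frame of tote_red_in below 0.087 m and y of ring4 in the frame of tote_red_in between -0.114 and 0.114 m and z of ring4 in the frame of tote_red_in between -0.005 and 0.12 m and x of each of ring5, ring6 in the frame of tote_red_in above -0.087 m and y of ring5 in the frame of tote_red_in between -0.114 and 0.114 m and z of ring5 in the frame of tote_red_in between -0.005 and 0.12 m and y of ring6 in the frame of tote_red_in between -0.114 and 0.114 m and z of ring6 in the frame of tote_red_in between -0.005 and 0.12 m))) and value of joint bucket between -0.1 and 0.1 rad), for 0.2 s.
At the end, for the whole second after the job is handed in: Every ring present and the batch's tag lie at rest inside the tote of the tag's colour (their centres within its walls and at most heaped to 120 mm over its floor), and the bucket is back upright in its latch (within 0.1 rad), at rest ((((horizontal distance between tag_red and spare_tray_in below 0.1 m and x of ring1 in the frame of tote_green_in between -0.087 and 0.087 m and y of ring1 in the frame of tote_green_in between -0.114 and 0.114 m and z of ring1 in the frame of tote_green_in between -0.005 and 0.12 m and x of ring2 in the frame of tote_green_in between -0.087 and 0.087 m and y of ring2 in the frame of tote_green_in between -0.114 and 0.114 m and z of ring2 in the frame of tote_green_in between -0.005 and 0.12 m and x of ring3 in the frame of tote_green_in between -0.087 and 0.087 m and y of ring3 in the frame of tote_green_in between -0.114 and 0.114 m and z of ring3 in the frame of tote_green_in between -0.005 and 0.12 m and x of ring4 in the frame of tote_green_in above -0.087 m) and (x of each of ring4, ring5, ring6, tag_green in the frame of tote_green_in below 0.087 m and y of ring4 in the frame of tote_green_in between -0.114 and 0.114 m and z of ring4 in the frame of tote_green_in between -0.005 and 0.12 m and x of each of ring5, ring6, tag_green in the frame of tote_green_in above -0.087 m and y of ring5 in the frame of tote_green_in between -0.114 and 0.114 m and z of ring5 in the frame of tote_green_in between -0.005 and 0.12 m and y of ring6 in the frame of tote_green_in between -0.114 and 0.114 m and z of ring6 in the frame of tote_green_in between -0.005 and 0.12 m and y of tag_green in the frame of tote_green_in above -0.114 m) and (y of tag_green in the frame of tote_green_in below 0.114 m and z of tag_green in the frame of tote_green_in between -0.005 and 0.12 m)) or ((horizontal distance between tag_red and spare_tray_in above 0.1 m and x of ring1 in the frame of tote_red_in between -0.087 and 0.087 m and y of ring1 in the frame of tote_red_in between -0.114 and 0.114 m and z of ring1 in the frame of tote_red_in between -0.005 and 0.12 m and x of ring2 in the frame of tote_red_in between -0.087 and 0.087 m and y of ring2 in the frame of tote_red_in between -0.114 and 0.114 m and z of ring2 in the frame of tote_red_in between -0.005 and 0.12 m and x of ring3 in the frame of tote_red_in between -0.087 and 0.087 m and y of ring3 in the frame of tote_red_in between -0.114 and 0.114 m and z of ring3 in the frame of tote_red_in between -0.005 and 0.12 m and x of ring4 in the frame of tote_red_in above -0.087 m) and (x of each of ring4, ring5, ring6, tag_red in the frame of tote_red_in below 0.087 m and y of ring4 in the frame of tote_red_in between -0.114 and 0.114 m and z of ring4 in the frame of tote_red_in between -0.005 and 0.12 m and x of each of ring5, ring6, tag_red in the frame of tote_red_in above -0.087 m and y of ring5 in the frame of tote_red_in between -0.114 and 0.114 m and z of ring5 in the frame of tote_red_in between -0.005 and 0.12 m and y of ring6 in the frame of tote_red_in between -0.114 and 0.114 m and z of ring6 in the frame of tote_red_in between -0.005 and 0.12 m and y of tag_red in the frame of tote_red_in above -0.114 m) and (y of tag_red in the frame of tote_red_in below 0.114 m and z of tag_red in the frame of tote_red_in between -0.005 and 0.12 m))) and value of joint bucket between -0.1 and 0.1 rad and velocity of joint bucket between -0.1 and 0.1 rad/s and linear speed of each of ring1, ring2, ring3, ring4, ring5, ring6, tag_green, tag_red below 0.05 m/s); the robot touches nothing.
It fails at once if the bucket is tipped (over 0.7 rad) towards the wrong tote ((horizontal distance between tag_red and spare_tray_in below 0.1 m and y of tote_green_in in the frame of tipper above 0 m and value of joint bucket below -0.7 rad) or (horizontal distance between tag_red and spare_tray_in above 0.1 m and y of tote_green_in in the frame of tipper below 0 m and value of joint bucket below -0.7 rad) or (horizontal distance between tag_red and spare_tray_in below 0.1 m and y of tote_green_in in the frame of tipper below 0 m and value of joint bucket above 0.7 rad) or (horizontal distance between tag_red and spare_tray_in above 0.1 m and y of tote_green_in in the frame of tipper above 0 m and value of joint bucket above 0.7 rad)).
It fails at once if the unused tag is moved by more than 30 mm ((horizontal distance between tag_red and spare_tray_in below 0.1 m and distance of tag_red from where it was at the start of the episode above 0.03 m) or (horizontal distance between tag_red and spare_tray_in above 0.1 m and distance of tag_green from where it was at the start of the episode above 0.03 m)).
It fails at once if the ring gauge, the sponge box or the turnbuckle is moved by more than 30 mm (distance of any of ring_gauge, sponge_box, turnbuckle from where it was at the start of the episode above 0.03 m).
Of ring1, ring2, ring3, ring4, ring5, ring6 only 4 to 6 are there at a start; the rules pass over those that are not, and their reading is None.
At some moment in a run one of ring1, ring2, ring3, ring4, ring5, ring6 may be knocked a few centimetres aside while the robot is not near it.
It also fails if it takes over 210 s, if anything falls off the work surface, if the arm or the gripper's body presses on something with over 40 N, if the wrist force passes 120 N, or if a joint passes its speed limit or range.

### The arm

A 7-joint arm with a two-finger parallel gripper is mounted at the origin on the work surface. World frame = base frame: x ahead of the robot, y to its left, z up, the work surface at z = 0. Lengths are in m, angles in rad, forces in N, time in s.
With the tool pointing down it reaches from about 0.425 to 0.875 m from the base axis. Payload 4.7 kg.
Tool frame: the origin (TCP) lies midway between the tips of the shut fingers; the grasp point (between the pads) lies 19 mm behind it; z points along the fingers, y is the direction in which the jaws open and shut (so a half turn about z gives the same grasp; the last joint's range is limited). The gripper opens to 87 mm and grips with 3 to 60 N. Pads are 19 mm wide; open, the fingers measure 117 mm over their backs; the gripper's body (75 mm by 190 mm) begins 51 mm behind the grasp point.
Start: joints at [-1.325, 0.321, -0.07, 1.45, 0.023, 1.371, -0.057], TCP at [0.149, 0.633, 0.223] pointing down, gripper open.
Joint ranges: [-2.86, 2.86], [-0.3, 2.09], [-1.38, 1.24], [0.06, 2.45], [-1.56, 4.7], [0.09, 2.05], [-2.69, 2.69]. Speed limits (rad/s): [2.57, 2.57, 3.14, 3.14, 3.14, 3.14, 3.14].

### API

Orientations are given as a rotation vector (axis times angle).
In Python, from bench import get_state, eyes, job gives the robot as it stands. The module is installed in compiled form; this text tells all that it offers.
- The arm moves only by the shell command python3 -m jog 'ROWS' [FORCE]. ROWS is JSON, a list that holds one entry, the list of rows, each a list of 5 numbers: the opening, from 0 (shut) to 1 (fully open), then the shift along the tool's x, y, z in units of 40 mm (1.0 is 40 mm), then the turn about the tool's z in units of 5 degrees (1.0 is 5 degrees). In form: [[[jaw, dx, dy, dz, turn], ...]]. A call has 1 to 10 rows; each row shifts and turns the commanded pose from where the row before left it, along the tool's axes as they then stand; what a row does not reach is not made up. A row lasts 1/8 s, in which the tool goes at most 62.5 mm and 10.7 degrees, less where a joint would pass 70% of its speed; a pose out of reach is approached as far as the arm can. A call is refused whole if a number of a shift passes 1 or a number of a turn 1, either way. A call with a gripper value outside its range is refused whole. The fingers move at their own pace and stop on an object; FORCE is the grip in N (left out, the last holds). Time passes only in rows, so rows that do not move let the fingers close. It gives the time, the measured TCP pose, the force and the opening at its end, in the units of the state.
- get_state(): the state, without advancing time (a new reading comes with each control period).
- eyes.get_image(name): name is "side" or "top" or "wrist"; returns (picture, depth): 480x640x3 uint8, red, green, blue; 480x640 float32, m along the optical axis (not along the pixel's ray), 0 where there is no reading.
- eyes.camera_params(name): a dict with "camera_matrix" (3x3 intrinsics, pixels), "pose" (4x4, takes a point from camera to world coordinates); the wrist camera has in their place "mount" (4x4, takes a point from camera to tool coordinates, whose origin is the TCP and whose axes are the flange's). Camera axes: x right, y down, z forward; pixel columns grow to the right and rows downward; lengths in m; the calibration is good to about 2 mm. A picture is of the moment at which its call begins: read the wrist's pose just before it. camera_params takes no time and is no camera call.
- job.close_job(): hands the job in, once; it reports no verdict.
The state is a dict: "time": time; "joint_positions": joint angles; "qd": joint speeds; "joint_torque": joint torques, N m; "position": TCP position; "tool_rot": TCP orientation; "ft_force": force on the tool from outside, world axes, zero at the start; "torque": the same for the moment, N m; "grip_width": opening from 0.0 (shut) to 1.0 (fully open).
Only numpy, scipy, OpenCV 4.12 (cv2) and the standard library are available. Lean on these libraries where they do the work, as an engineer would, in place of code of your own. Each camera call takes 0.05 s, during which the arm holds its last target. There are 200 camera calls.

## Working session

There is one attempt and no reset: what is moved stays moved. The work goes in short steps, Python scripts to look and compute and a shell command to move; the robot and the scene stay as the last step left them, time stands still between calls to the robot, and variables do not carry over. Pictures are saved under pics/ and viewed, about 12 in all and at most 16, crops included, and the job is handed in when it is done.

```bash
mkdir -p pics; cat > h.py <<'E'
import numpy as np, cv2
from scipy.spatial.transform import Rotation as R
from bench import get_state, eyes, job
def grab(name,fn=None):
    s=get_state(); im,d=eyes.get_image(name); p=eyes.camera_params(name); K=np.array(p["camera_matrix"])
    if "pose" in p: T=np.array(p["pose"])
    else:
        T=np.eye(4);T[:3,:3]=R.from_rotvec(s["tool_rot"]).as_matrix();T[:3,3]=s["position"];T=T@np.array(p["mount"])
    if fn: cv2.imwrite("pics/"+fn,im[:,:,::-1])
    v,u=np.mgrid[:480,:640]
    P=np.stack([(u-K[0,2])/K[0,0]*d,(v-K[1,2])/K[1,1]*d,d],-1)@T[:3,:3].T+T[:3,3]
    P[d==0]=np.nan
    return im,d,P,K,T
E
python3 - <<'E'
from h import *
s=get_state(); print({k:np.round(v,3).tolist() for k,v in s.items()})
M=R.from_rotvec(s["tool_rot"]).as_matrix(); print(M.round(3))
for n in("top","side"):
    im,d,P,K,T=grab(n,n+"0.png"); print(n,K.round(1).tolist(),T.round(3).tolist()); np.savez("/tmp/"+n,im=im,P=P,d=d)
print(eyes.camera_params("wrist"))
E
```

```text
{'time': 0.0, 'joint_positions': [-1.325, 0.322, -0.07, 1.452, 0.023, 1.371, -0.057], 'qd': [0.0, -0.001, 0.001, -0.001, -0.001, 0.001, -0.001], 'joint_torque': [0.001, -49.129, -0.404, -31.253, -0.064, 0.044, 0.0], 'position': [0.149, 0.632, 0.221], 'tool_rot': [-0.363, -3.12, 0.003], 'ft_force': [0.18, -0.69, 0.835], 'torque': [-0.015, 0.008, -0.029], 'grip_width': 0.999}
[[-0.973  0.23  -0.   ]
 [ 0.23   0.973 -0.002]
 [-0.    -0.002 -1.   ]]
top [[478.9, 0.0, 327.8], [0.0, 478.9, 246.2], [0.0, 0.0, 1.0]] [[0.028, -0.997, 0.079, 0.342], [-1.0, -0.028, -0.007, 0.011], [0.009, -0.078, -0.997, 1.48], [0.0, 0.0, 0.0, 1.0]]
side [[548.6, 0.0, 322.6], [0.0, 548.6, 233.9], [0.0, 0.0, 1.0]] [[-0.991, -0.09, 0.1, 0.357], [-0.134, 0.701, -0.7, 0.795], [-0.007, -0.707, -0.707, 1.004], [0.0, 0.0, 0.0, 1.0]]
{'camera_matrix': array([[420.84227354,   0.        , 316.93997841],
       [  0.        , 420.84227354, 251.01578758],
       [  0.        ,   0.        ,   1.        ]]), 'mount': array([[-1.17739670e-03, -9.70358123e-01, -2.41668630e-01,
         6.57958905e-02],
       [ 9.99999271e-01, -1.07744044e-03, -5.45758686e-04,
         1.19963112e-05],
       [ 2.69197818e-04, -2.41669096e-01,  9.70358684e-01,
        -1.61806927e-01],
       [ 0.00000000e+00,  0.00000000e+00,  0.00000000e+00,
         1.00000000e+00]])}
```

View pics/top0.png

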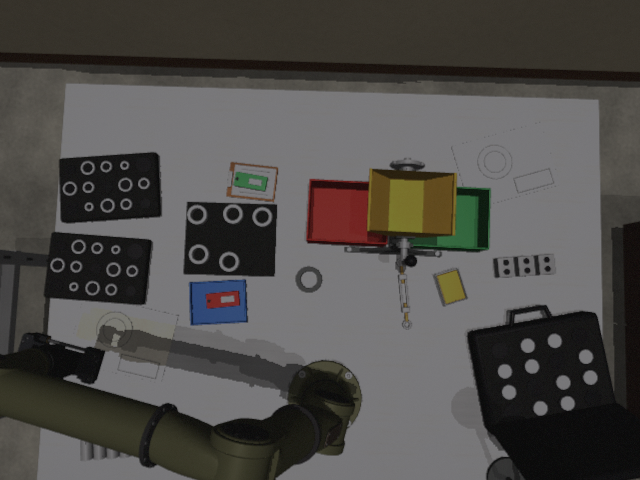

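View pics/side0.png

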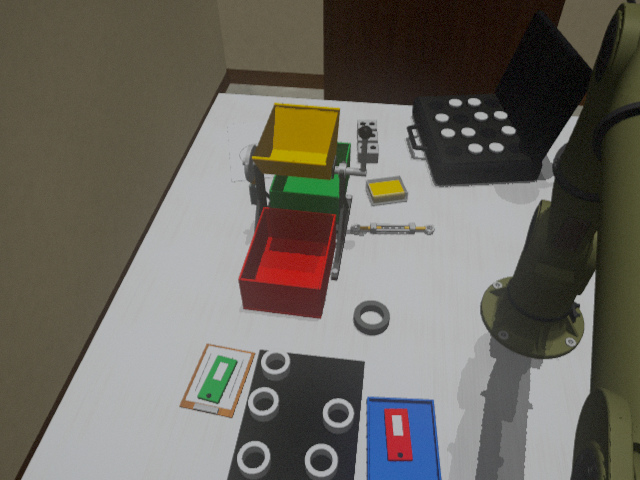

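The green tag (252,181) is on the job-card board, so the batch is green. The red tag (223,300) is in the blue tray. Five rings are on the mat (198–262, 214–262). The green tote is on the right (-y) of the bucket (411,203), with the knob at (409,261).

```bash
cat >> h.py <<'E'
def blobs(mask,P,mn=40):
    n,L,st,c=cv2.connectedComponentsWithStats(mask.astype(np.uint8),connectivity=8); out=[]
    for i in range(1,n):
        if st[i,4]>=mn:
            q=P[L==i]; out.append((st[i,4],c[i].round(0),q,cv2.minAreaRect(q[:,:2].astype(np.float32)*1000)))
    return out
def rings(P,im,zlo=.024,zhi=.04):
    hs=cv2.cvtColor(im,cv2.COLOR_RGB2HSV); o=[]
    m=(P[...,2]>zlo)&(P[...,2]<zhi)&(hs[...,1]<70)&(hs[...,2]>90)
    for a,c,q,r in blobs(m,P):
        cc,rad=cv2.minEnclosingCircle(q[:,:2].astype(np.float32)*1000); o.append((a,c,np.round(cc,1),round(rad,1),np.round(np.median(q[:,2]),4)))
    return o
E
python3 - <<'E'
from h import *
z=np.load("/tmp/top.npz"); im,P=z["im"],z["P"]
print("RINGS"); [print(r) for r in rings(P,im)]
hs=cv2.cvtColor(im,cv2.COLOR_RGB2HSV); H,S,V=hs[...,0],hs[...,1],hs[...,2]
def rep(n,m,mn=60):
    for a,c,q,r in blobs(m,P,mn): print(n,a,c,"med",np.nanmedian(q,0).round(4),"rect",np.round(r[0],1),np.round(r[1],1),round(r[2],1))
ok=np.isfinite(P[...,2])
rep("green",ok&(H>50)&(H<75)&(S>120)&(P[...,2]<.03))
rep("greenrim",ok&(H>50)&(H<75)&(S>120)&(abs(P[...,2]-.105)<.008),30)
rep("redrim",ok&((H<8)|(H>172))&(S>120)&(abs(P[...,2]-.105)<.008),30)
rep("redtag",ok&((H<8)|(H>172))&(S>120)&(P[...,2]<.03))
rep("buckrim",ok&(H>18)&(H<32)&(S>100)&(P[...,2]>.295))
rep("bucket",ok&(H>18)&(H<32)&(S>100)&(P[...,2]>.2))
rep("knob",ok&(P[...,2]>.315)&(P[...,2]<.36)&(V<70)&(P[...,0]>.2)&(P[...,1]<0),5)
rep("blue",ok&(H>100)&(H<125)&(S>120))
print(P[203,395:430:8,:].round(3))
E
```

```text
RINGS
(np.int32(42), array([124., 184.]), array([626.8, 622.7]), 20.9, np.float64(0.0369))
(np.int32(137), array([196., 214.]), array([541.5, 402.6]), 29.4, np.float64(0.0306))
(np.int32(139), array([232., 213.]), array([547. , 294.3]), 29.8, np.float64(0.0306))
(np.int32(133), array([262., 217.]), array([541.1, 204.3]), 29.2, np.float64(0.0304))
(np.int32(42), array([ 97., 248.]), array([430.5, 694.6]), 16.5, np.float64(0.0363))
(np.int32(145), array([198., 254.]), array([422. , 391.4]), 29.8, np.float64(0.0312))
(np.int32(142), array([228., 261.]), array([401.2, 299.6]), 29.2, np.float64(0.0308))
(np.int32(53), array([ 57., 265.]), array([377.2, 810.6]), 20.9, np.float64(0.0367))
(np.int32(56), array([508., 269.]), array([ 398.7, -542.6]), 26.9, np.float64(0.0385))
(np.int32(48), array([ 92., 288.]), array([311. , 701.7]), 20.3, np.float64(0.0358))
(np.int32(150), array([ 83., 451.]), array([-161.7,  696. ]), 31.2, np.float64(0.0331))
(np.int32(84), array([ 97., 453.]), array([-167.1,  657.2]), 22.9, np.float64(0.0333))
(np.int32(56), array([110., 454.]), array([-170.1,  617.3]), 1
[... 623 characters left out ...]
4] rect [558.3 -53.9] [226.4 162.8] 88.5
redtag 360 [222. 299.] med [0.2862 0.3254 0.0136] rect [287.  316.1] [42.9 99.4] 7.4
buckrim 361 [374. 195.] med [ 0.5701 -0.1019  0.309 ] rect [ 551.6 -136.8] [ 86.8 156.2] 88.9
buckrim 592 [445. 207.] med [ 0.5387 -0.3     0.3077] rect [ 549.1 -227.4] [166.1 157.4] 88.2
bucket 5475 [412. 203.] med [ 0.5563 -0.2155  0.2536] rect [ 560.1 -202.3] [217.8 177.8] 88.7
knob 119 [410. 261.] med [ 0.4022 -0.1959  0.3359] rect [ 403.5 -196.5] [26.9 28.5] 1.4
blue 1825 [216. 303.] med [0.2651 0.3393 0.0044] rect [279. 330.] [127.7 169.2] 4.8
[[ 0.561 -0.173  0.222]
 [ 0.561 -0.194  0.225]
 [ 0.56  -0.214  0.233]
 [ 0.563 -0.237  0.222]
 [ 0.561 -0.256  0.235]]
```

```bash
cat >> h.py <<'E'
AX=np.array([.5502,-.2003]); TH=np.deg2rad(-1.3)
def tip(x,y): c,s=np.cos(TH),np.sin(TH); return AX+[c*x-s*y,s*x+c*y]
def to(x,y,z,yaw=TH):
    """units needed to reach x,y,z; yaw = angle of tool y from world y"""
    s=get_state(); M=R.from_rotvec(s["tool_rot"]).as_matrix()
    d=M.T@(np.array([x,y,z])-s["position"])/.04
    cur=np.arctan2(-M[0,1],M[1,1]); t=-np.rad2deg(yaw-cur)/5
    print("d",d.round(2),"turn",round(t,2),"pos",np.round(s["position"],4),"tilt",np.rad2deg(np.arccos(-M[2,2])).round(2),"t",round(s["time"],2),"f",np.round(s["ft_force"],1),"g",round(s["grip_width"],3),"j",np.round(s["joint_positions"],2))
E
python3 -m jog '[[[0.85,0,0,-0.5,-0.8],[0.85,0,0,-0.5,-0.8],[0.85,0,0,0,-0.8],[0.85,0,0,0,0]]]' 30
python3 -c "
from h import *
to(.5415,.4026,.12)"
```

```text
time: 0.6
position: [0.1493, 0.6324, 0.2622]
tool_rot: [-0.036, -3.141, 0.001]
ft_force: [0.4, 0.0, -0.3]
grip_width: 0.848
d [-9.94 -5.51  3.56] turn -0.0 pos [0.1493 0.6324 0.2622] tilt 0.04 t 0.6 f [ 0.4  0.  -0.3] g 0.848 j [-1.31  0.31 -0.1   1.39  0.03  1.45  0.15]
```

```bash
python3 -m jog '[[[0.85,-1,-0.55,0.3,0],[0.85,-1,-0.55,0.3,0],[0.85,-1,-0.55,0.3,0],[0.85,-1,-0.55,0.3,0],[0.85,-1,-0.55,0.4,0],[0.85,-1,-0.55,0.4,0],[0.85,-1,-0.55,0.4,0],[0.85,-1,-0.55,0.4,0],[0.85,-1,-0.55,0.4,0],[0.85,-0.94,-0.56,0.36,0]]]'
python3 - <<'E'
from h import *
to(.5415,.4026,.016)
im,d,P,K,T=grab("wrist","w1.png")
for r in rings(P,im): print(r)
E
```

```text
time: 1.85
position: [0.5427, 0.4021, 0.1187]
tool_rot: [-0.038, -3.14, 0.001]
ft_force: [0.2, -0.1, 0.1]
grip_width: 0.852
d [0.03 0.01 2.57] turn -0.02 pos [0.5427 0.4021 0.1187] tilt 0.08 t 1.85 f [ 0.2 -0.1  0.1] g 0.852 j [-0.77  0.44  0.13  1.51 -0.06  1.2   0.91]
(np.int32(2927), array([128.,  34.]), array([401.7, 301.4]), 29.7, np.float64(0.0306))
(np.int32(4705), array([296.,  49.]), array([420.9, 393.8]), 29.9, np.float64(0.0305))
(np.int32(3774), array([322., 252.]), array([541.3, 404.7]), 29.6, np.float64(0.0305))
(np.int32(1397), array([ 29., 245.]), array([532.3, 221.5]), 23.7, np.float64(0.0303))
(np.int32(3604), array([148., 262.]), array([546.5, 295.5]), 30.0, np.float64(0.0304))
```

View pics/w1.png

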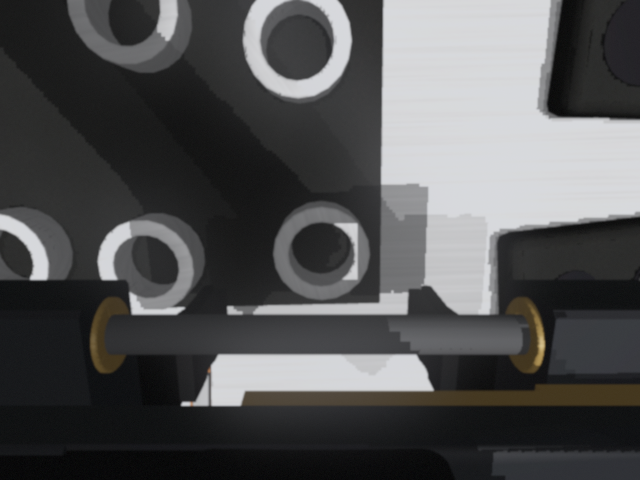

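The wrist view shows the target ring at (322,252) midway between the fingers. Its measured position agrees with the top camera within 2 mm.

```bash
python3 -m jog '[[[0.85,0,0.05,0.9,0],[0.85,0,0,0.9,0],[0.85,0,0,0.83,0],[0.85,0,0,0,0],[0.5,0,0,0,0],[0.5,0,0,0,0],[0.5,0,0,0,0],[0.5,0,0,0,0]]]' 30
python3 -m jog '[[[0.5,0,0,-1,0],[0.5,0,0,-1,0],[0.5,0,0,-1,0],[0.5,0,-1,-1,0],[0.5,0,-1,-1,0],[0.5,0,-1,-1,0],[0.5,0,-1,-1,0],[0.5,0,-1,-1,0],[0.5,0,-1,-0.5,0],[0.5,0,-1,0,0]]]'
python3 - <<'E'
from h import *
to(*tip(-.036,0),.37)
E
```

```text
time: 2.9
position: [0.5431, 0.4062, 0.017]
tool_rot: [0.035, 3.139, 0.003]
ft_force: [0.5, -0.7, 6.3]
grip_width: 0.685
time: 4.15
position: [0.5361, 0.1242, 0.3572]
tool_rot: [0.035, 3.138, 0.003]
ft_force: [-0.5, -0.4, -1.8]
grip_width: 0.688
d [ 0.36 -8.1  -0.34] turn 0.0 pos [0.5361 0.1242 0.3572] tilt 0.22 t 4.15 f [-0.5 -0.4 -1.8] g 0.688 j [-0.53  0.07  0.28  1.49 -0.02  1.59  1.29]
```

```bash
python3 -m jog '[[[0.5,0.1,-1,-0.1,0],[0.5,0.1,-1,-0.1,0],[0.5,0.1,-1,-0.1,0],[0.5,0.06,-1,0,0],[0.5,0,-1,0,0],[0.5,0,-1,0,0],[0.5,0,-1,0,0],[0.5,0,-0.9,0,0],[0.5,0,-0.2,0,0],[0.5,0,0,0,0]]]'
python3 - <<'E'
from h import *
to(*tip(-.036,0),.243)
im,d,P,K,T=grab("wrist","w2.png")
E
```

```text
time: 5.4
position: [0.5139, -0.1979, 0.3667]
tool_rot: [-0.036, -3.141, -0.001]
ft_force: [-0.8, 0.2, -0.4]
grip_width: 0.689
d [-0.01 -0.04  3.09] turn -0.0 pos [ 0.5139 -0.1979  0.3667] tilt 0.05 t 5.4 f [-0.8  0.2 -0.4] g 0.689 j [-0.21  0.08  0.57  1.47 -0.04  1.61  1.91]
```

View pics/w2.png

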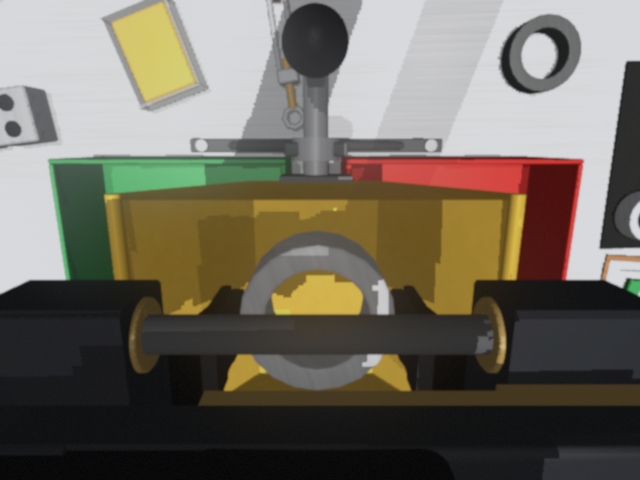

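The ring is held and centred over the bucket: ring at (316,310), knob at (315,42).

```bash
python3 -m jog '[[[0.5,0,0,1,0],[0.5,0,0,1,0],[0.5,0,0,0.7,0],[0.5,0,0,0.35,0],[0.5,0,0,0,0],[0.78,0,0,0,0],[0.78,0,0,0,0],[0.78,0,0,-0.3,0],[0.78,0,0,-1,0],[0.78,0,0,-1,0]]]'
python3 - <<'E'
from h import *
to(.5467,.2950,.20)
E
```

```text
time: 6.7
position: [0.5141, -0.1983, 0.3392]
tool_rot: [0.035, 3.14, -0.0]
ft_force: [0.6, -0.1, -0.2]
grip_width: 0.78
d [-0.53 12.35  3.48] turn 0.0 pos [ 0.5141 -0.1983  0.3392] tilt 0.06 t 6.7 f [ 0.6 -0.1 -0.2] g 0.78 j [-0.21  0.07  0.57  1.53 -0.04  1.55  1.91]
```

```bash
python3 -m jog '[[[0.85,-0.1,1,-0.5,0],[0.85,-0.1,1,0,0],[0.85,-0.1,1,0,0],[0.85,-0.1,1,0,0],[0.85,-0.1,1,0,0],[0.85,0,1,0,0],[0.85,0,1,0,0],[0.85,0,1,0,0],[0.85,0,1,0,0],[0.85,0,1,0.5,0]]]'
python3 -m jog '[[[0.85,0,1,1,0],[0.85,0,1,1,0],[0.85,0,0.35,1,0],[0.85,0,0,1,0],[0.85,0,0,0.5,0],[0.85,0,0,0.5,0]]]'
python3 - <<'E'
from h import *
to(.5467,.2950,.016)
im,d,P,K,T=grab("wrist")
for r in rings(P,im): print(r[1:])
E
```

```text
time: 7.95
position: [0.5441, 0.2029, 0.3399]
tool_rot: [0.035, 3.136, 0.004]
ft_force: [0.4, -0.4, -0.0]
grip_width: 0.851
time: 8.7
position: [0.5462, 0.2954, 0.1375]
tool_rot: [0.036, 3.139, 0.002]
ft_force: [-0.8, -0.4, -0.6]
grip_width: 0.852
d [-0.01 -0.01  3.04] turn -0.0 pos [0.5462 0.2954 0.1375] tilt 0.13 t 8.7 f [-0.8 -0.4 -0.6] g 0.852 j [-0.69  0.31  0.18  1.64 -0.06  1.19  1.05]
(array([320.,  32.]), array([403.1, 300.7]), 29.6, np.float64(0.0306))
(array([478.,  47.]), array([421.1, 393.6]), 29.9, np.float64(0.0306))
(array([179., 242.]), array([540.5, 205.8]), 29.9, np.float64(0.0304))
(array([318., 248.]), array([546.9, 295.8]), 29.8, np.float64(0.0305))
```

Aligned within 1 mm. Grasp ring 2 and carry it to the far slot.

```bash
python3 -m jog '[[[0.85,0,0,1,0],[0.85,0,0,1,0],[0.85,0,0,0.7,0],[0.85,0,0,0.3,0],[0.85,0,0,0,0],[0.5,0,0,0,0],[0.5,0,0,0,0],[0.5,0,0,0,0],[0.5,0,0,-1,0],[0.5,0,0,-1,0]]]' 30
python3 -m jog '[[[0.5,0,-0.5,-1,0],[0.5,0,-1,-1,0],[0.5,0,-1,-1,0],[0.5,0,-1,-1,0],[0.5,0,-1,-1,0],[0.5,0,-1,-1,0],[0.5,0,-1,-0.8,0],[0.5,0,-1,0,0],[0.5,0,-1,0,0],[0.5,0,-1,0,0]]]'
python3 - <<'E'
from h import *
to(*tip(.036,0),.37)
E
```

```text
time: 10.0
position: [0.5445, 0.2949, 0.0973]
tool_rot: [-0.035, -3.14, 0.001]
ft_force: [0.5, -0.5, -1.1]
grip_width: 0.678
time: 11.25
position: [0.5362, -0.0859, 0.369]
tool_rot: [0.035, 3.141, 0.001]
ft_force: [0.4, -0.1, -2.1]
grip_width: 0.671
d [-1.31 -2.85 -0.03] turn 0.01 pos [ 0.5362 -0.0859  0.369 ] tilt 0.02 t 11.25 f [ 0.4 -0.1 -2.1] g 0.671 j [-0.33  0.06  0.46  1.48 -0.03  1.61  1.68]
```

```bash
python3 -m jog '[[[0.5,-0.5,-1,0,0],[0.5,-0.5,-1,0,0],[0.5,-0.3,-0.85,0,0],[0.5,0,0,0,0]]]'
python3 - <<'E'
from h import *
to(*tip(.036,0),.243)
im,d,P,K,T=grab("wrist","w3.png")
E
```

```text
time: 11.75
position: [0.5853, -0.2034, 0.3681]
tool_rot: [-0.044, -3.139, 0.003]
ft_force: [-0.3, 1.3, -1.5]
grip_width: 0.677
d [-0.03  0.06  3.13] turn -0.06 pos [ 0.5853 -0.2034  0.3681] tilt 0.16 t 11.75 f [-0.3  1.3 -1.5] g 0.677 j [-0.15  0.25  0.57  1.29 -0.13  1.64  1.93]
```

View pics/w3.png

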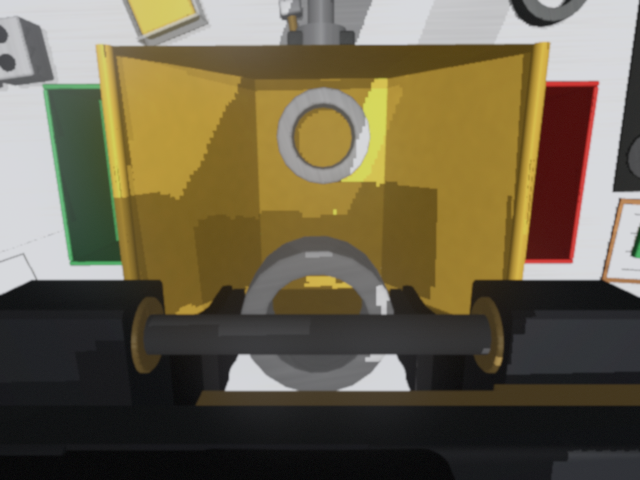

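Ring 1 lies flat on the bucket floor (323,135). Ring 2 is held at (316,312), well placed.

```bash
python3 -m jog '[[[0.5,0,0.05,1,0],[0.5,0,0,1,0],[0.5,0,0,0.7,0],[0.5,0,0,0.35,0],[0.5,0,0,0,0],[0.78,0,0,0,0],[0.78,0,0,0,0],[0.78,0,0,-0.3,0],[0.78,0,0,-1,0],[0.78,0,0,-1,0]]]'
python3 - <<'E'
from h import *
to(.5408,.2050,.345)
E
```

```text
time: 13.05
position: [0.5861, -0.1979, 0.3413]
tool_rot: [0.035, 3.14, -0.0]
ft_force: [0.5, 0.5, -0.2]
grip_width: 0.776
d [ 1.36 10.04 -0.1 ] turn 0.0 pos [ 0.5861 -0.1979  0.3413] tilt 0.06 t 13.05 f [ 0.5  0.5 -0.2] g 0.776 j [-0.17  0.24  0.56  1.35 -0.13  1.58  1.93]
```

```bash
python3 -m jog '[[[0.85,0.1,1,-0.5,0],[0.85,0.1,1,0,0],[0.85,0.2,1,0,0],[0.85,0.2,1,0,0],[0.85,0.2,1,0,0],[0.85,0.2,1,0,0],[0.85,0.2,1,0,0],[0.85,0.16,1,0.5,0],[0.85,0,1,1,0],[0.85,0,1,1,0]]]'
python3 -m jog '[[[0.85,0,0.05,1,0],[0.85,0,0,1,0],[0.85,0,0,0.8,0],[0.85,0,0,0.4,0],[0.85,0,0,0,0]]]'
python3 - <<'E'
from h import *
to(.5408,.2050,.015)
im,d,P,K,T=grab("wrist")
for r in rings(P,im): print(r[1:])
E
```

```text
time: 14.3
position: [0.5413, 0.2048, 0.2599]
tool_rot: [0.036, 3.138, 0.003]
ft_force: [0.8, 0.1, 0.4]
grip_width: 0.855
time: 14.92
position: [0.5407, 0.2053, 0.131]
tool_rot: [-0.035, -3.141, 0.001]
ft_force: [-0.4, 1.8, 0.3]
grip_width: 0.848
d [-0.01 -0.01  2.9 ] turn 0.0 pos [0.5407 0.2053 0.131 ] tilt 0.04 t 14.93 f [-0.4  1.8  0.3] g 0.848 j [-0.63  0.23  0.25  1.76 -0.06  1.16  1.19]
(array([45.,  2.]), array([390.9,  51.1]), 10.4, np.float64(0.0249))
(array([478.,  35.]), array([402.3, 300.7]), 29.8, np.float64(0.0306))
(array([610.,  50.]), array([424.8, 385. ]), 28.1, np.float64(0.0306))
(array([319., 250.]), array([540.3, 206.1]), 29.5, np.float64(0.0305))
```

```bash
python3 -m jog '[[[0.85,0,0,1,0],[0.85,0,0,1,0],[0.85,0,0,0.6,0],[0.85,0,0,0.25,0],[0.85,0,0,0,0],[0.5,0,0,0,0],[0.5,0,0,0,0],[0.5,0,0,0,0],[0.5,0,0,-1,0],[0.5,0,0,-1,0]]]' 30
python3 -m jog '[[[0.5,0,-0.4,-1,0],[0.5,0,-0.5,-1,0],[0.5,0,-0.6,-1,0],[0.5,0,-0.6,-1,0],[0.5,0,-1,-1,0],[0.5,0,-1,-1,0],[0.5,0,-1,-0.8,0],[0.5,0,-1,0,0],[0.5,0,-1,0,0],[0.5,0,-1,0,0]]]'
python3 - <<'E'
from h import *
to(*tip(-.036,0),.37)
E
```

```text
time: 16.23
position: [0.54, 0.205, 0.0973]
tool_rot: [-0.035, -3.14, 0.001]
ft_force: [-0.4, 0.2, -0.4]
grip_width: 0.683
time: 17.48
position: [0.5331, -0.1198, 0.3689]
tool_rot: [0.035, 3.141, 0.001]
ft_force: [0.9, -0.4, -1.4]
grip_width: 0.687
d [ 0.43 -2.   -0.03] turn 0.0 pos [ 0.5331 -0.1198  0.3689] tilt 0.02 t 17.48 f [ 0.9 -0.4 -1.4] g 0.687 j [-0.32  0.06  0.53  1.47 -0.03  1.61  1.75]
```

```bash
python3 -m jog '[[[0.5,0.2,-1,0,0],[0.5,0.23,-0.9,0,0],[0.5,0,-0.1,0,0],[0.5,0,0,0,0]]]'
python3 - <<'E'
from h import *
to(*tip(-.036,0),.269)
p=eyes.camera_params("wrist");K=np.array(p["camera_matrix"])
T=np.eye(4);T[:3,:3]=R.from_rotvec([-0.044,-3.139,0.003]).as_matrix();T[:3,3]=[0.5853,-0.2034,0.3681];T=T@np.array(p["mount"])
r=T[:3,:3]@np.linalg.inv(K)@[323.5,135.5,1]; q=T[:3,3]+r*(.253-T[2,3])/r[2]; print(q, tip(-.036,0))
E
```

```text
time: 17.98
position: [0.5144, -0.1977, 0.3687]
tool_rot: [-0.035, -3.141, -0.001]
ft_force: [0.6, -0.5, -1.4]
grip_width: 0.682
d [ 0.   -0.05  2.49] turn 0.0 pos [ 0.5144 -0.1977  0.3687] tilt 0.05 t 17.98 f [ 0.6 -0.5 -1.4] g 0.682 j [-0.23  0.08  0.6   1.47 -0.04  1.61  1.91]
[ 0.51278238 -0.19743936  0.253     ] [ 0.51420927 -0.19948326]
```

Ring 1 lies at (0.513,-0.197), so the stack position is good.

```bash
python3 -m jog '[[[0.5,0,0,1,0],[0.5,0,0,0.9,0],[0.5,0,0,0.4,0],[0.5,0,0,0.2,0],[0.5,0,0,0,0],[0.78,0,0,0,0],[0.78,0,0,0,0],[0.78,0,0,-0.3,0],[0.78,0,0,-1,0],[0.78,0,0,-1,0]]]'
python3 - <<'E'
from h import *
to(.4018,.3005,.345)
E
```

```text
time: 19.23
position: [0.5144, -0.1982, 0.363]
tool_rot: [0.035, 3.141, -0.0]
ft_force: [0.3, -0.3, 0.0]
grip_width: 0.78
d [ 3.09 12.4   0.45] turn 0.0 pos [ 0.5144 -0.1982  0.363 ] tilt 0.05 t 19.23 f [ 0.3 -0.3  0. ] g 0.78 j [-0.23  0.08  0.6   1.48 -0.04  1.6   1.91]
```

```bash
python3 -m jog '[[[0.78,0,1,0,0],[0.85,0,1,0,0],[0.85,0,1,0,0],[0.85,0,1,0,0],[0.85,0.1,1,0,0],[0.85,0.2,1,0,0],[0.85,0.4,1,0,0],[0.85,0.5,1,0,0],[0.85,0.5,1,0,0],[0.85,0.5,1,0.5,0]]]'
python3 -m jog '[[[0.85,0.5,1,1,0],[0.85,0.39,1,1,0],[0.85,0,0.4,1,0],[0.85,0,0,1,0],[0.85,0,0,0.9,0],[0.85,0,0,0.4,0],[0.85,0,0,0,0]]]'
python3 - <<'E'
from h import *
to(.4018,.3005,.015)
im,d,P,K,T=grab("wrist")
for r in rings(P,im): print(r[1:])
E
```

```text
time: 20.48
position: [0.4358, 0.2054, 0.3435]
tool_rot: [0.035, 3.137, 0.004]
ft_force: [1.4, -0.7, 0.4]
grip_width: 0.846
time: 21.35
position: [0.402, 0.3004, 0.1291]
tool_rot: [-0.035, -3.141, 0.001]
ft_force: [-0.2, -0.1, 0.7]
grip_width: 0.851
d [0.   0.   2.85] turn 0.0 pos [0.402  0.3004 0.1291] tilt 0.04 t 21.35 f [-0.2 -0.1  0.7] g 0.851 j [-0.74  0.08  0.05  1.93 -0.    1.13  0.86]
(array([318., 248.]), array([400.5, 301.1]), 29.7, np.float64(0.0305))
(array([467., 268.]), array([420.5, 394. ]), 29.9, np.float64(0.0305))
```

```bash
python3 -m jog '[[[0.85,0.02,0,1,0],[0.85,0,0,1,0],[0.85,0,0,0.6,0],[0.85,0,0,0.2,0],[0.85,0,0,0,0],[0.5,0,0,0,0],[0.5,0,0,0,0],[0.5,0,0,0,0],[0.5,0,0,-1,0],[0.5,0,0,-1,0]]]' 30
python3 -m jog '[[[0.5,-0.5,-0.4,-1,0],[0.5,-0.5,-0.6,-1,0],[0.5,-0.5,-0.8,-1,0],[0.5,-0.5,-1,-1,0],[0.5,-0.5,-1,-1,0],[0.5,-0.5,-1,-1,0],[0.5,-0.5,-1,-0.8,0],[0.5,-0.5,-1,0,0],[0.5,0,-1,0,0],[0.5,0,-1,0,0]]]'
python3 - <<'E'
from h import *
to(*tip(.036,0),.37)
E
```

```text
time: 22.65
position: [0.4006, 0.3, 0.0974]
tool_rot: [-0.035, -3.14, 0.002]
ft_force: [1.1, 0.6, -1.1]
grip_width: 0.682
time: 23.9
position: [0.5531, -0.0563, 0.3684]
tool_rot: [-0.035, -3.141, 0.0]
ft_force: [0.4, 0.7, -1.3]
grip_width: 0.683
d [-0.91 -3.6  -0.04] turn 0.0 pos [ 0.5531 -0.0563  0.3684] tilt 0.05 t 23.9 f [ 0.4  0.7 -1.3] g 0.683 j [-0.33  0.09  0.42  1.45 -0.04  1.61  1.63]
```

```bash
python3 -m jog '[[[0.5,-0.4,-1,0,0],[0.5,-0.3,-1,0,0],[0.5,-0.2,-1,0,0],[0.5,0,-0.5,0,0],[0.5,0,-0.1,0,0],[0.5,0,0,0,0]]]'
python3 - <<'E'
from h import *
to(*tip(.036,0),.269)
im,d,P,K,T=grab("wrist","w4.png")
E
```

```text
time: 24.65
position: [0.5861, -0.1988, 0.3687]
tool_rot: [-0.034, -3.141, -0.002]
ft_force: [-0.7, 0.6, -1.1]
grip_width: 0.686
d [-0.   -0.06  2.49] turn 0.01 pos [ 0.5861 -0.1988  0.3687] tilt 0.06 t 24.65 f [-0.7  0.6 -1.1] g 0.686 j [-0.14  0.24  0.54  1.29 -0.13  1.64  1.93]
```

View pics/w4.png

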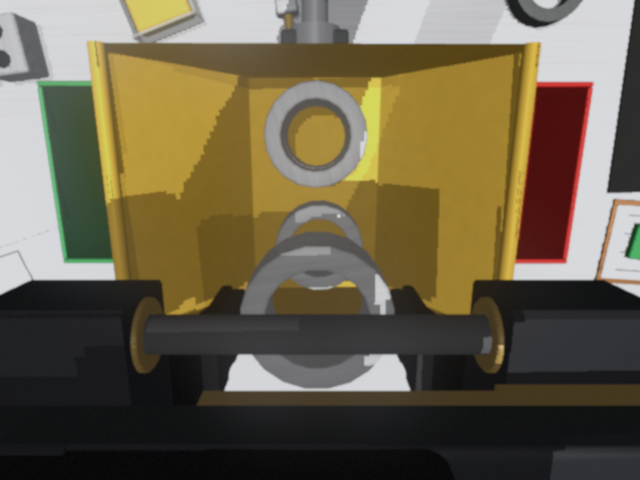

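Two rings are stacked at the near end (316,133), and ring 2 shows at (319,245), directly under the held ring. Placing the fourth.

```bash
python3 -m jog '[[[0.5,0,0,1,0],[0.5,0,0,0.9,0],[0.5,0,0,0.4,0],[0.5,0,0,0.2,0],[0.5,0,0,0,0],[0.78,0,0,0,0],[0.78,0,0,0,0],[0.78,0,0,-0.3,0],[0.78,0,0,-1,0],[0.78,0,0,-1,0]]]'
python3 -m jog '[[[0.78,0,1,0,0],[0.85,0,1,0,0],[0.85,0.1,1,0,0],[0.85,0.2,1,0,0],[0.85,0.3,1,0,0],[0.85,0.4,1,0,0],[0.85,0.5,1,0,0],[0.85,0.5,1,0,0],[0.85,0.5,1,0,0],[0.85,0.5,1,0,0]]]'
python3 - <<'E'
from h import *
to(.4210,.3937,.14)
E
```

```text
time: 25.95
position: [0.586, -0.1998, 0.3631]
tool_rot: [0.035, 3.141, -0.0]
ft_force: [0.2, 0.4, 0.6]
grip_width: 0.781
time: 27.2
position: [0.4746, 0.204, 0.3625]
tool_rot: [0.036, 3.139, 0.002]
ft_force: [0.6, 1.6, 0.2]
grip_width: 0.85
d [1.46 4.71 5.56] turn -0.0 pos [0.4746 0.204  0.3625] tilt 0.13 t 27.2 f [0.6 1.6 0.2] g 0.85 j [-0.65 -0.    0.19  1.55  0.    1.6   1.09]
```

```bash
python3 -m jog '[[[0.85,0.4,1,0.9,0],[0.85,0.4,1,1,0],[0.85,0.4,1,1,0],[0.85,0.26,1,1,0],[0.85,0,0.7,1,0],[0.85,0,0,0.6,0],[0.85,0,0,0,0]]]'
python3 - <<'E'
from h import *
to(.4210,.3937,.015)
im,d,P,K,T=grab("wrist")
for r in rings(P,im): print(r[1:])
E
```

```text
time: 28.08
position: [0.4202, 0.3914, 0.1398]
tool_rot: [-0.035, -3.139, 0.004]
ft_force: [0.1, -0.9, 0.2]
grip_width: 0.853
d [-0.02  0.07  3.12] turn 0.01 pos [0.4202 0.3914 0.1398] tilt 0.19 t 28.07 f [ 0.1 -0.9  0.2] g 0.853 j [-0.83  0.22  0.03  1.75 -0.01  1.18  0.76]
(array([623., 158.]), array([365.7, 588.9]), 19.2, np.float64(0.0376))
(array([322., 247.]), array([420.2, 394. ]), 29.5, np.float64(0.0306))
```

```bash
python3 -m jog '[[[0.85,0,0.05,1,0],[0.85,0,0,1,0],[0.85,0,0,0.8,0],[0.85,0,0,0.3,0],[0.85,0,0,0,0],[0.5,0,0,0,0],[0.5,0,0,0,0],[0.5,0,0,0,0],[0.5,0,0,-1,0],[0.5,0,0,-1,0]]]' 30
python3 -m jog '[[[0.5,-0.3,-0.8,-1,0],[0.5,-0.3,-1,-1,0],[0.5,-0.3,-1,-1,0],[0.5,-0.3,-1,-1,0],[0.5,-0.3,-1,-1,0],[0.5,-0.3,-1,-1,0],[0.5,-0.3,-1,-0.8,0],[0.5,-0.3,-1,0,0],[0.5,-0.4,-1,0,0],[0.5,-0.4,-1,0,0]]]'
python3 - <<'E'
from h import *
to(*tip(0,0),.37)
E
```

```text
time: 29.38
position: [0.4204, 0.3937, 0.0974]
tool_rot: [-0.035, -3.14, 0.002]
ft_force: [1.1, 0.5, -1.5]
grip_width: 0.664
time: 30.62
position: [0.5401, -0.0019, 0.369]
tool_rot: [0.035, 3.141, 0.001]
ft_force: [0.7, 1.0, -1.8]
grip_width: 0.669
d [-0.36 -4.95 -0.03] turn 0.01 pos [ 0.5401 -0.0019  0.369 ] tilt 0.03 t 30.62 f [ 0.7  1.  -1.8] g 0.669 j [-0.42  0.05  0.39  1.48 -0.02  1.61  1.52]
```

```bash
python3 -m jog '[[[0.5,-0.2,-1,0,0],[0.5,-0.16,-1,0,0],[0.5,0,-1,0,0],[0.5,0,-1,0,0],[0.5,0,-0.8,0,0],[0.5,0,-0.15,0,0],[0.5,0,0,0,0]]]'
python3 - <<'E'
from h import *
to(*tip(0,0),.297)
im,d,P,K,T=grab("wrist","w5.png")
E
```

```text
time: 31.5
position: [0.55, -0.1984, 0.3687]
tool_rot: [-0.035, -3.141, -0.001]
ft_force: [0.2, 1.3, -0.5]
grip_width: 0.668
d [-0.01 -0.05  1.79] turn 0.0 pos [ 0.55   -0.1984  0.3687] tilt 0.05 t 31.5 f [ 0.2  1.3 -0.5] g 0.668 j [-0.18  0.16  0.56  1.38 -0.09  1.62  1.92]
```

View pics/w5.png

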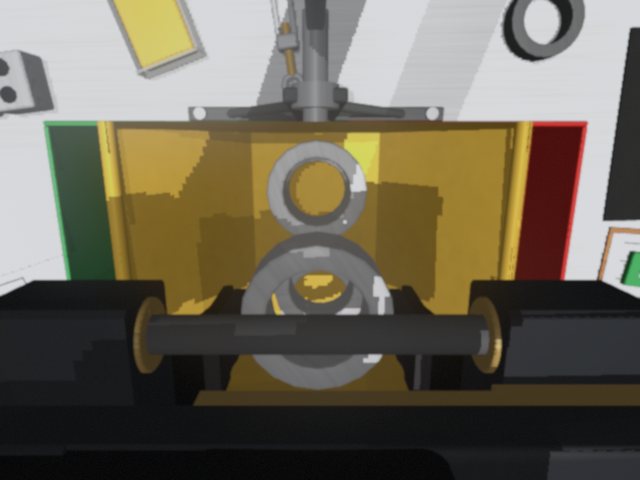

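The near stack (317,187) is intact and the fifth ring is centred over the bridge position.

```bash
python3 -m jog '[[[0.5,0,0,0.9,0],[0.5,0,0,0.5,0],[0.5,0,0,0.25,0],[0.5,0,0,0.1,0],[0.5,0,0,0,0],[0.78,0,0,0,0],[0.78,0,0,0,0],[0.78,0,0,-0.3,0],[0.78,0,0,-1,0],[0.78,0,0,-1,0]]]'
python3 -m jog '[[[0.78,0,0,-1,0],[0.78,1,0,-1,0],[0.4,1,1,0,0],[0,1,1,0,0],[0,0,1,0,0],[0,0,1,0,0],[0,0,0,0,0]]]'
python3 - <<'E'
from h import *
to(*tip(-.147,.12),.37)
im,d,P,K,T=grab("wrist","w6.png")
im,d,P,K,T=grab("top","top6.png")
m=(P[...,2]>.24)&(abs(P[...,0]-.55)<.09)&(abs(P[...,1]+.2)<.12); hs=cv2.cvtColor(im,cv2.COLOR_RGB2HSV); m&=(hs[...,1]<70)
for a,c,q,r in blobs(m,P,20): print(a,c,np.median(q,0).round(3),q.max(0).round(3),q.min(0).round(3))
print("mat rings",[r[1:] for r in rings(P,im) if abs(r[2][0]-480)<130 and abs(r[2][1]-300)<180])
E
```

```text
time: 32.8
position: [0.55, -0.199, 0.393]
tool_rot: [0.035, 3.141, -0.0]
ft_force: [0.6, -0.2, 0.3]
grip_width: 0.778
time: 33.67
position: [0.4336, -0.033, 0.4719]
tool_rot: [0.025, 3.14, 0.001]
ft_force: [0.4, 0.1, 0.6]
grip_width: 0.298
d [ 0.68 -1.11  2.55] turn 0.08 pos [ 0.4336 -0.033   0.4719] tilt 0.09 t 33.67 f [0.4 0.1 0.6] g 0.298 j [-0.39 -0.16  0.34  1.47  0.05  1.83  1.51]
865 [409. 203.] [ 0.552 -0.2    0.283] [ 0.617 -0.126  0.587] [ 0.46  -0.228  0.241]
mat rings []
```

View pics/top6.png

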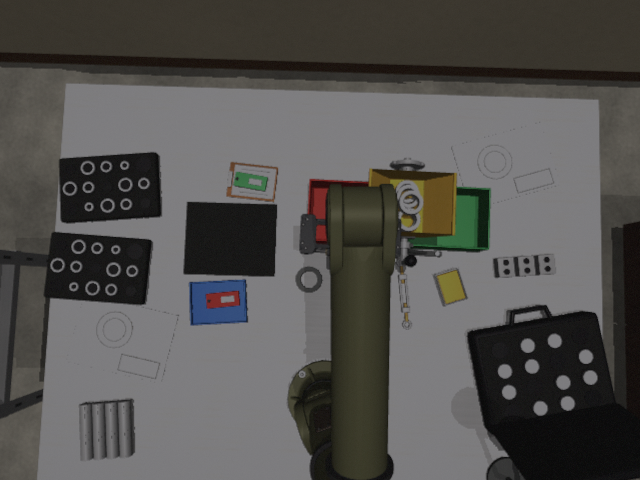

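The mat is empty, all five rings are heaped in the upright bucket (409,203), and the knob (409,261) is free. Next I work out the push path for the knob.

```bash
python3 - <<'E'
from h import *
g=tip(-.140,.055); to(*g,.40)
prev=None
for a in [-.15,0,.15,.3,.45,.6,.75,.9,1.05,1.2,1.35,1.5,1.65,1.8]:
    ph=min(1.5*max(a,0),np.pi/2); sh=15*np.clip((a-.9)/.45,0,1)
    y=-110*np.sin(a)+15*np.cos(ph)+15-sh; z=215+110*np.cos(a)+15*np.sin(ph)-8*np.clip(1-a/.6,0,1)
    p=np.array([y,z]); print(a,p.round(1), None if prev is None else ((p-prev)/40*[1,-1]).round(2)); prev=p
E
```

```text
d [ 0.5  -2.64  1.8 ] turn 0.0 pos [ 0.4337 -0.0368  0.4718] tilt 0.08 t 33.77 f [ 0.6  0.  -0.2] g 0.204 j [-0.39 -0.16  0.34  1.47  0.06  1.83  1.51]
-0.15 [ 46.4 315.8] None
0 [ 30. 317.] [-0.41 -0.03]
0.15 [ 13.2 321.1] [-0.42 -0.1 ]
0.3 [ -4.  322.6] [-0.43 -0.04]
0.45 [-21.1 321.4] [-0.43  0.03]
0.6 [-37.8 317.5] [-0.42  0.1 ]
0.75 [-53.5 309. ] [-0.39  0.21]
0.9 [-67.9 298. ] [-0.36  0.28]
1.05 [-85.4 284.7] [-0.44  0.33]
1.2 [-97.5 269.9] [-0.3   0.37]
1.35 [-107.3  254.1] [-0.25  0.39]
1.5 [-109.7  237.8] [-0.06  0.41]
1.65 [-109.7  221.3] [0.   0.41]
1.8 [-107.1  205. ] [0.06 0.41]
```

```bash
python3 -m jog '[[[0,0.1,-0.9,0.6,0],[0,0.1,-0.9,0.6,0],[0,0.15,-0.84,0.6,0],[0,0.15,0,0.7,0],[0,0,0,0.7,0],[0,0,0,0.68,0],[0,0,0,0,0],[0,0,0,0,0]]]'
python3 - <<'E'
from h import *
to(*tip(-.140,.046),.317)
im,d,P,K,T=grab("wrist","w7.png")
E
```

```text
time: 34.78
position: [0.4117, -0.1424, 0.3171]
tool_rot: [0.038, 3.14, -0.0]
ft_force: [-0.4, -0.1, 0.6]
grip_width: 0.007
d [ 0.   -0.22  0.  ] turn -0.01 pos [ 0.4117 -0.1424  0.3171] tilt 0.1 t 34.77 f [-0.4 -0.1  0.6] g 0.007 j [-0.29 -0.22  0.48  1.8   0.1   1.53  1.72]
```

View pics/w7.png

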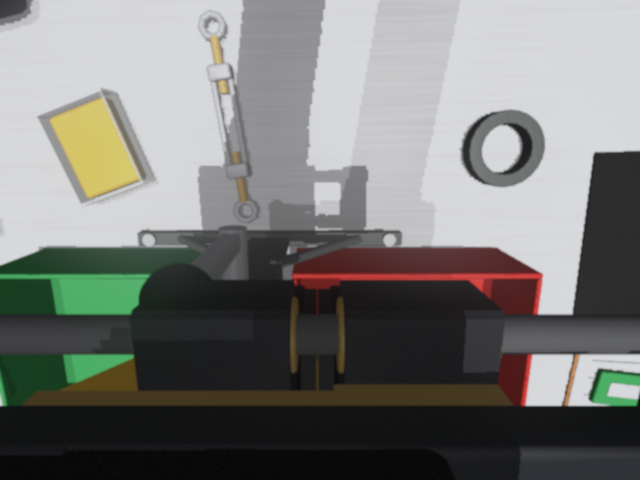

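The shut fingers stand on the red side of the knob (180,295), which is correct for pushing towards green. I start the push and check the force.

```bash
python3 -m jog '[[[0,0,-0.22,0,0],[0,0,-0.4,0,0],[0,0,-0.42,-0.1,0],[0,0,-0.43,-0.04,0],[0,0,-0.43,0.03,0]]]'
python3 -c "
from h import *
to(*tip(-.140,-.021),.3214)"
```

```text
time: 35.45
position: [0.4094, -0.218, 0.3202]
tool_rot: [-0.035, -3.141, -0.002]
ft_force: [1.4, 1.8, -1.7]
grip_width: 0.008
d [-0.01 -0.   -0.03] turn 0.0 pos [ 0.4094 -0.218   0.3202] tilt 0.09 t 35.45 f [ 1.4  1.8 -1.7] g 0.008 j [-0.24 -0.16  0.6   1.74  0.09  1.53  1.9 ]
```

```bash
python3 -m jog '[[[0,0,-0.42,0.1,0],[0,0,-0.39,0.21,0],[0,0,-0.36,0.28,0],[0,0,-0.44,0.33,0],[0,0,-0.3,0.37,0]]]'
python3 -c "
from h import *
to(*tip(-.140,-.0975),.2699)
grab('side','s8.png')"
```

```text
time: 36.08
position: [0.408, -0.2949, 0.2687]
tool_rot: [0.036, 3.14, 0.001]
ft_force: [0.2, 2.6, 3.5]
grip_width: 0.007
d [-0.    0.01 -0.03] turn -0.01 pos [ 0.408  -0.2949  0.2687] tilt 0.07 t 36.08 f [0.2 2.6 3.5] g 0.007 j [-0.18 -0.04  0.74  1.76  0.03  1.42  2.1 ]
```

View pics/s8.png

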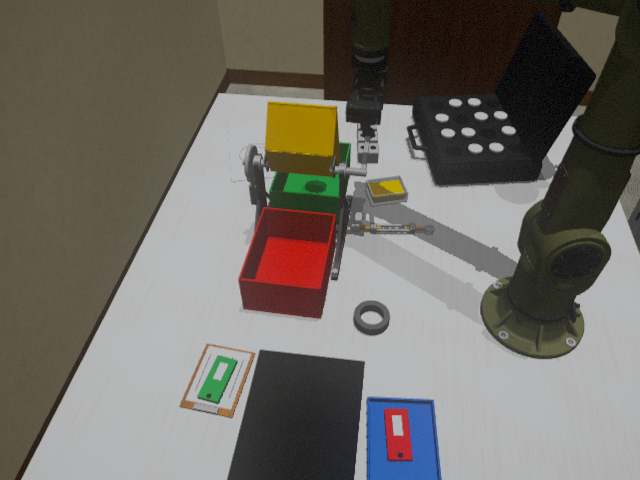

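The bucket (300,140) is tipped well over towards the green tote with the fingers on the knob. I continue to about 1.8 rad and hold.

```bash
python3 -m jog '[[[0,0,-0.25,0.39,0],[0,0,-0.06,0.41,0],[0,0,0,0.41,0],[0,0,0.06,0.41,0],[0,0,0,0.05,0],[0,0,0,0,0],[0,0,0,0,0],[0,0,0,0,0],[0,0,0,0,0],[0,0,0,0,0]]]'
python3 -m jog '[[[0,0,0,0,0],[0,0,0,0,0],[0,0,0,0,0],[0,0,0,0,0],[0,0,0,0,0],[0,0,0,0,0]]]'
python3 -c "
from h import *
to(*tip(-.140,-.107),.203)
grab('side','s9.png')"
```

```text
time: 37.38
position: [0.4079, -0.3082, 0.204]
tool_rot: [0.038, 3.138, -0.011]
ft_force: [-1.6, -4.7, 8.4]
grip_width: 0.006
time: 38.12
position: [0.4079, -0.3082, 0.204]
tool_rot: [0.038, 3.138, -0.011]
ft_force: [-1.6, -6.0, 8.6]
grip_width: 0.008
d [0.01 0.1  0.02] turn -0.02 pos [ 0.4079 -0.3082  0.204 ] tilt 0.43 t 38.12 f [-1.6 -6.   8.6] g 0.008 j [-0.16  0.02  0.76  1.85 -0.01  1.28  2.16]
```

View pics/s9.png

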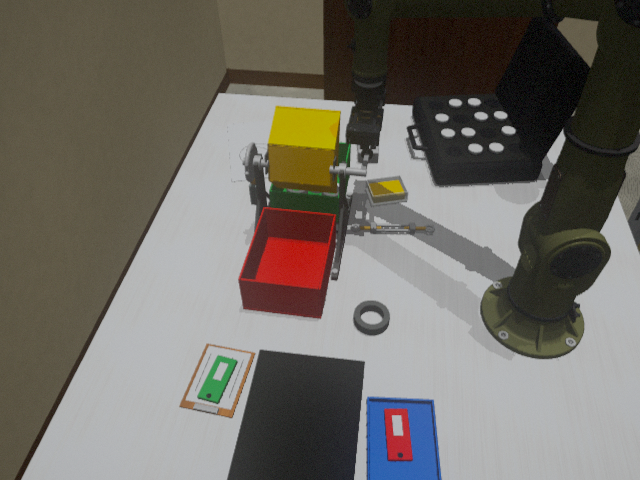

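Bucket fully over, with rings visible in the green tote (290,187). I ease it back along the reverse path.

```bash
python3 -m jog '[[[0,0,0,-0.25,0],[0,0,-0.06,-0.41,0],[0,0,0,-0.41,0],[0,0,0.06,-0.41,0],[0,0,0.25,-0.4,0],[0,0,0.3,-0.37,0],[0,0,0.44,-0.33,0],[0,0,0.36,-0.28,0],[0,0,0.39,-0.21,0],[0,0,0.42,-0.1,0]]]'
python3 -m jog '[[[0,0,0.43,-0.03,0],[0,0,0.43,0.04,0],[0,0,0.42,0,0],[0,0,0.5,0,0],[0,0,1,-1,0],[0,0,1,-1,0],[0,0,1,-1,0],[0,-0.3,1,0,0],[0.5,-0.3,1,0,0],[0.85,-0.3,1,0,0]]]'
python3 - <<'E'
from h import *
to(.654,.2498,.30)
im,d,P,K,T=grab("top","top10.png")
cv2.imwrite("pics/top10c.png",cv2.resize(im[150:300,290:520,::-1],None,fx=3,fy=3,interpolation=cv2.INTER_CUBIC))
E
```

```text
time: 39.42
position: [0.4101, -0.2195, 0.3316]
tool_rot: [0.038, 3.137, -0.008]
ft_force: [-0.9, -3.3, 12.4]
grip_width: 0.007
time: 40.67
position: [0.4524, 0.0939, 0.448]
tool_rot: [-0.036, -3.141, 0.002]
ft_force: [0.6, -0.4, 1.0]
grip_width: 0.154
d [-4.95  4.01  3.69] turn -0.0 pos [0.4524 0.0939 0.448 ] tilt 0.08 t 40.67 f [ 0.6 -0.4  1. ] g 0.154 j [-0.46 -0.1   0.18  1.47  0.02  1.77  1.27]
```

View pics/top10c.png

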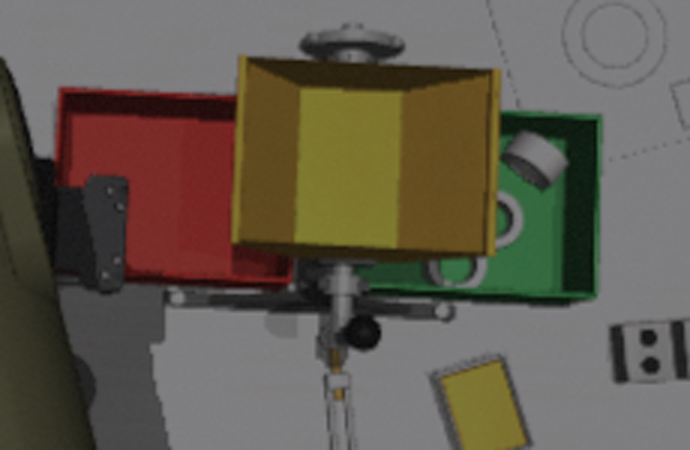

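The bucket is upright and empty at (367,160 in the crop). Three rings show in the green tote, and the other two should be under the bucket's overhang. Next is the green tag.

```bash
python3 -m jog '[[[0.75,-0.8,0.8,0.3,0],[0.75,-0.8,0.8,0.5,0],[0.75,-0.8,0.8,0.5,0],[0.75,-0.8,0.8,0.5,0],[0.75,-0.8,0.8,0.5,0],[0.75,-0.8,0,0.5,0],[0.75,-0.15,0,0.5,1],[0.75,0,0,0.4,1],[0.75,0,0,0,1],[0.75,0,0,0,1]]]'
python3 -m jog '[[[0.75,0,0,0,1],[0.75,0,0,0,1],[0.75,0,0,0,1],[0.75,0,0,0,1],[0.75,0,0,0,1],[0.75,0,0,0,1],[0.75,0,0,0,1],[0.75,0,0,0,1],[0.75,0,0,0,1],[0.75,0,0,0,1]]]'
python3 -m jog '[[[0.75,0,0,0.5,1],[0.75,0,0,0.5,1],[0.75,0,0,0.5,1],[0.75,0,0,0.5,1],[0.75,0,0,0.5,1],[0.75,0,0,0.5,0.3],[0.75,0,0,0,0]]]'
python3 - <<'E'
from h import *
im,d,P,K,T=grab("wrist","w11.png")
hs=cv2.cvtColor(im,cv2.COLOR_RGB2HSV); H,S=hs[...,0],hs[...,1]
m=(H>45)&(H<80)&(S>90)&(P[...,2]<.03)&(np.hypot(P[...,0]-.654,P[...,1]-.25)<.1)
m=cv2.morphologyEx(m.astype(np.uint8),cv2.MORPH_CLOSE,np.ones((5,5)))>0
for a,c,q,r in blobs(m,P,100): print(a,c,np.nanmedian(q,0).round(4),np.round(r[0],1),np.round(r[1],1),round(r[2],1))
to(.654,.2498,.007,np.deg2rad(-97.7))
E
```

```text
time: 41.98
position: [0.6535, 0.2481, 0.2992]
tool_rot: [-0.584, -3.086, 0.003]
ft_force: [0.4, -0.2, 0.6]
grip_width: 0.748
time: 43.22
position: [0.6535, 0.2482, 0.2996]
tool_rot: [1.834, 2.55, -0.003]
ft_force: [-0.2, -0.4, 0.2]
grip_width: 0.752
time: 44.1
position: [0.6526, 0.2481, 0.1777]
tool_rot: [-2.365, -2.066, 0.007]
ft_force: [-0.1, 0.5, 0.8]
grip_width: 0.748
2614 [319. 196.] [0.657  0.2755 0.0137] [677.4 273.6] [ 1.4 40.8] 170.1
1551 [319. 269.] [0.6496 0.2148 0.0137] [648.6 221.4] [39.8 40.5] 80.4
d [0.04 0.01 4.31] turn -0.0 pos [0.6535 0.2484 0.1793] tilt 0.11 t 44.15 f [ 0.  -1.1  0. ] g 0.751 j [-0.68  0.46  0.39  1.38 -0.17  1.33 -0.42]
```

View pics/w11.png

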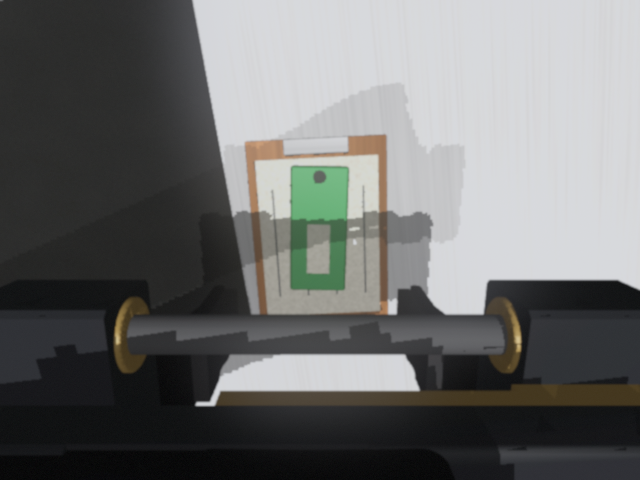

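```bash
python3 - <<'E'
from h import *
p=eyes.camera_params("wrist");K=np.array(p["camera_matrix"]);s=get_state()
T=np.eye(4);T[:3,:3]=R.from_rotvec(s["tool_rot"]).as_matrix();T[:3,3]=s["position"];T=T@np.array(p["mount"])
c=[]
for uv in [(291,166),(349,167),(345,291),(291,289)]:
    r=T[:3,:3]@np.linalg.inv(K)@[*uv,1]; c.append((T[:3,3]+r*(.014-T[2,3])/r[2])[:2])
c=np.array(c);print(c.round(4),c.mean(0)); dd=c[0]+c[1]-c[2]-c[3]; a=np.degrees(np.arctan2(dd[1],dd[0])); print(a)
to(*c.mean(0),.007,np.deg2rad(a-180))
E
```

```text
[[0.6402 0.3013]
 [0.6839 0.2946]
 [0.669  0.1957]
 [0.6253 0.2034]] [0.65459074 0.24876118]
81.38329381174893
d [0.02 0.03 4.31] turn 0.18 pos [0.6535 0.2484 0.1793] tilt 0.11 t 44.15 f [ 0.  -1.1  0. ] g 0.751 j [-0.68  0.46  0.39  1.38 -0.17  1.33 -0.42]
```

The tag spans about (291–348, 166–291) in the picture. Its corners measure 44 × 100 mm and it is centred under the TCP.

```bash
python3 -m jog '[[[0.75,0,0.03,1,0.18],[0.75,0,0,1,0],[0.75,0,0,1,0],[0.75,0,0,0.8,0],[0.75,0,0,0.4,0],[0.75,0,0,0.1,0],[0.3,0,0,0,0],[0.3,0,0,0,0],[0.3,0,0,0,0],[0.3,0,0,0,0]]]' 30
python3 -m jog '[[[0.3,0,0,-0.5,0],[0.3,0,0,-1,0],[0.3,0,0,-1,0],[0.3,0,0,-1,0],[0.3,0,0,-1,0],[0.3,0,0,-1,0],[0.3,0,0,-1,0],[0.3,0,0,-1,0],[0.3,0,0,-1,0],[0.3,0,0,-1,0]]]'
python3 - <<'E'
from h import *
to(*tip(0,-.195),.38,np.deg2rad(-91.3))
E
```

```text
time: 45.4
position: [0.6559, 0.2487, 0.0095]
tool_rot: [2.383, 2.047, 0.003]
ft_force: [-1.0, 0.6, 4.3]
grip_width: 0.507
time: 46.65
position: [0.6549, 0.2478, 0.3908]
tool_rot: [2.383, 2.046, 0.002]
ft_force: [1.1, -0.6, -0.9]
grip_width: 0.504
d [-16.3   -0.26   0.26] turn -1.48 pos [0.6549 0.2478 0.3908] tilt 0.07 t 46.65 f [ 1.1 -0.6 -0.9] g 0.504 j [-0.65  0.44  0.42  0.99 -0.18  1.74 -0.45]
```

```bash
python3 -m jog '[[[0.3,-1,0,0,0],[0.3,-1,0,0,0],[0.3,-1,0,0,0],[0.3,-1,0,0,0],[0.3,-1,0,0,0],[0.3,-1,0,0,0],[0.3,-1,0,0,0],[0.3,-1,0,0,0],[0.3,-1,0,0,0],[0.3,-1,0,0,0]]]'
python3 -m jog '[[[0.3,-1,-0.1,0,0],[0.3,-1,-0.16,0,0],[0.3,-1,0,0,0],[0.3,-1,0,0,0],[0.3,-1,0,0,0],[0.3,-1,0,0,0],[0.3,-0.3,0,0,0],[0.3,0,0,0,-0.75],[0.3,0,0,0,-0.75],[0.3,0,0,0,0]]]'
python3 - <<'E'
from h import *
to(*tip(0,-.195),.17,np.deg2rad(-91.3))
im,d,P,K,T=grab("wrist","w12.png")
E
```

```text
time: 47.9
position: [0.5941, -0.1486, 0.3894]
tool_rot: [2.383, 2.046, 0.002]
ft_force: [0.4, -0.1, -0.2]
grip_width: 0.507
time: 49.15
position: [0.547, -0.3937, 0.3889]
tool_rot: [2.243, 2.199, 0.002]
ft_force: [0.3, 0.1, -0.4]
grip_width: 0.509
d [-0.04 -0.03  5.47] turn 0.03 pos [ 0.547  -0.3937  0.3889] tilt 0.07 t 49.15 f [ 0.3  0.1 -0.4] g 0.509 j [ 0.14  0.41  0.68  1.09 -0.26  1.72  0.73]
```

View pics/w12.png

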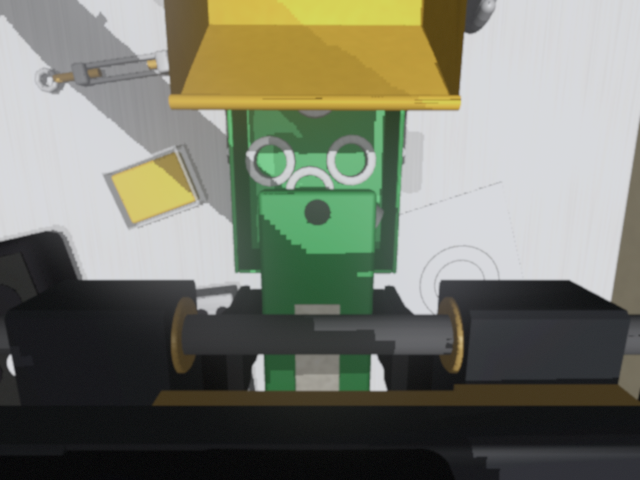

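The tag is held straight over the open half of the green tote. Rings show at (270,160), (350,160), (310,190), (318,108) and part of the standing one at (377,215), which makes five. I lower and release.

```bash
python3 -m jog '[[[0.3,0,0,1,0],[0.3,0,0,1,0],[0.3,0,0,1,0],[0.3,0,0,1,0],[0.3,0,0,0.8,0],[0.3,0,0,0.5,0],[0.3,0,0,0.1,0],[0.3,0,0,0,0]]]'
python3 -m jog '[[[0.6,0,0,0,0],[0.6,0,0,0,0],[0.6,0,0,0,0],[0.6,0,0,-1,0],[0.6,0,0,-1,0],[0.6,0,0,-1,0],[0.6,0,0,-1,0],[0.6,0,0,-1,0],[0.6,0,0,-1,0],[0.6,0,0,-1,0]]]'
python3 - <<'E'
from h import *
to(*tip(0,-.195),.4,np.deg2rad(-91.3))
im,d,P,K,T=grab("wrist","w13.png")
E
```

```text
time: 50.2
position: [0.5471, -0.395, 0.1732]
tool_rot: [2.243, 2.197, 0.001]
ft_force: [-0.2, -0.2, 0.1]
grip_width: 0.513
time: 51.45
position: [0.5464, -0.3946, 0.4539]
tool_rot: [2.244, 2.198, 0.0]
ft_force: [-0.3, -0.2, 1.4]
grip_width: 0.6
d [-0.02 -0.02  1.35] turn 0.03 pos [ 0.5464 -0.3946  0.4539] tilt 0.04 t 51.45 f [-0.3 -0.2  1.4] g 0.6 j [ 0.19  0.44  0.69  0.92 -0.29  1.86  0.73]
```

View pics/w13.png

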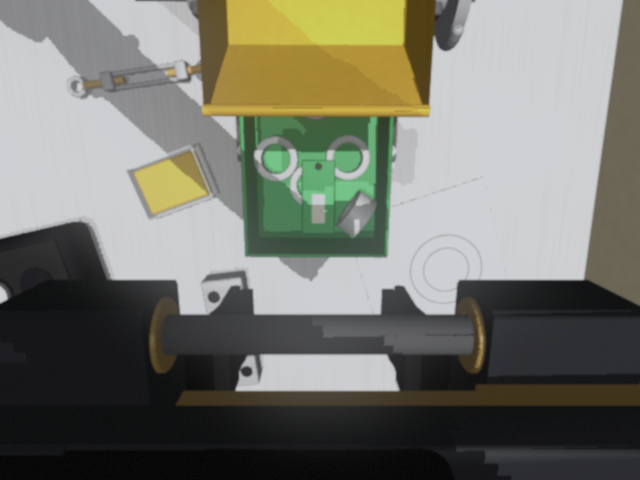

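The tag lies in the green tote (318,195) with five rings: (275,158), (348,158), (300,185), (318,115) and (355,212). I let it settle, run a last numeric check and hand in.

```bash
python3 -m jog '[[[0.6,0,0,0,0],[0.6,0,0,0,0],[0.6,0,0,0,0],[0.6,0,0,0,0],[0.6,0,0,0,0],[0.6,0,0,0,0],[0.6,0,0,0,0],[0.6,0,0,0,0]]]'
python3 - <<'E'
from h import *
im,d,P,K,T=grab("side","s14.png"); z=np.load("/tmp/side.npz")
for n,(r0,r1,c0,c1) in dict(redtag=(400,470,375,430),gauge=(298,338,350,392),sponge=(176,205,362,410),turnb=(218,242,350,437)).items():
    print(n,"mean depth change mm",np.round(1000*np.nanmean(abs(d[r0:r1,c0:c1]-z["d"][r0:r1,c0:c1])),2))
im,d,P,K,T=grab("top"); 
m=(P[...,2]>.315)&(P[...,2]<.36)&(im.max(2)<70)&(abs(P[...,0]-.403)<.04)&(abs(P[...,1]+.2)<.12)
for a,c,q,r in blobs(m,P,20): print("knob",a,q.mean(0).round(3))
im,d,P,K,T=grab("wrist")
hs=cv2.cvtColor(im,cv2.COLOR_RGB2HSV)
m=(P[...,2]<.12)&(P[...,2]>.02)&(abs(P[...,0]-.547)<.08)&(abs(P[...,1]+.347)<.11)&(hs[...,1]<60)
for a,c,q,r in blobs(m,P,60): print("ring/label",a,c,np.median(q,0).round(3),q[:,2].max().round(3))
E
```

```text
time: 52.5
position: [0.5466, -0.3947, 0.4522]
tool_rot: [2.244, 2.198, 0.0]
ft_force: [0.3, 0.4, 0.2]
grip_width: 0.602
redtag mean depth change mm 10.89
gauge mean depth change mm 14.91
sponge mean depth change mm 11.35
turnb mean depth change mm 15.71
knob 117 [ 0.403 -0.196  0.335]
ring/label 1094 [282. 165.] [ 0.505 -0.358  0.033] 0.044
ring/label 796 [349. 157.] [ 0.593 -0.341  0.033] 0.037
ring/label 953 [357. 215.] [ 0.6   -0.42   0.059] 0.066
ring/label 433 [318. 209.] [ 0.547 -0.412  0.043] 0.047
```

The depth differences are suspiciously uniform, so I check whether that is noise, using a static patch and template matches.

```bash
python3 - <<'E'
from h import *
z=np.load("/tmp/side.npz"); a=z["im"]; b=cv2.imread("pics/s14.png")[:,:,::-1]
for n,(r0,r1,c0,c1) in dict(redtag=(405,465,380,415),gauge=(298,338,350,392),sponge=(176,205,362,410),turnb=(218,242,350,437),redtote=(210,310,240,335),board=(340,418,178,258)).items():
    t=np.ascontiguousarray(a[r0:r1,c0:c1]); w=np.ascontiguousarray(b[max(0,r0-25):r1+15,c0-25:c1+25]); m=cv2.matchTemplate(w,t,cv2.TM_CCOEFF_NORMED); _,v,_,l=cv2.minMaxLoc(m); print(n,round(v,3),"shift px",l[0]-25,l[1]-25)
E
```

```text
redtag 0.998 shift px 0 0
gauge 0.996 shift px 0 0
sponge 0.897 shift px 0 0
turnb 0.7 shift px 0 0
redtote 0.995 shift px 0 0
board 0.564 shift px 0 0
```

View pics/s14.png

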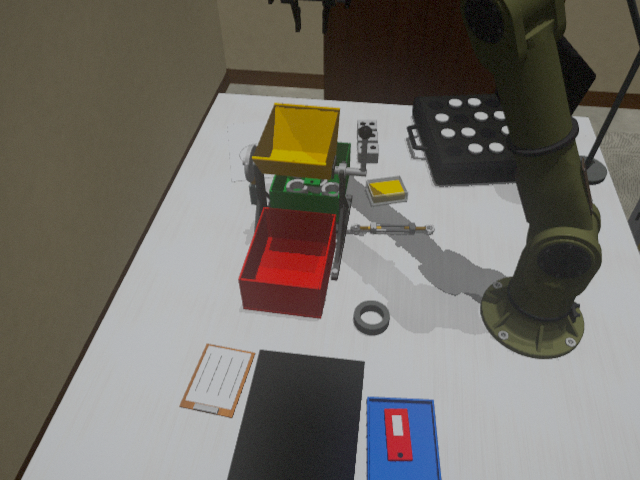

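Nothing has shifted, so the depth differences were noise (and shadows). The bucket is upright (300,140), the board is empty, and the red tag is still in its tray.

```bash
python3 -c "
from bench import job; print(job.close_job())"
```

```text
the job is handed in; nothing more can be done
None
```

The job is handed in at about 53 s of the 210 s allowed. I loaded all five rings into the bucket and tipped it about 1.8 rad towards the green tote, because the green tag was on the board. I then eased it back into its latch and dropped the green tag in with the rings. `close_job` reports no verdict.

**Checks that passed:**
- **Rings and tag:** the wrist picture shows five rings and the green tag in the green tote. One ring is only partly visible under the bucket's rim and one stands on edge; the highest reading was 66 mm above the bench.
- **Bucket:** it is empty and upright, with the knob back at its starting position (0.403, -0.196).
- **Other things:** template matches show zero pixel shift for the red tag, ring gauge, sponge box and turnbuckle. The match scores for the sponge box (0.90) and turnbuckle (0.70) were lower, probably because of the arm's shadow.

**Check that disagreed:** a raw before/after depth comparison gave 11–15 mm differences at all four of those places. I put it down to depth noise, since the pictures show no shift.

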